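Press the label holder behind the shelf lip

TASK

Lift the label holder up and off its hook and push its lower edge straight down behind the blue lip along the front of the little parts shelf, label facing outwards. It meets a sprung bar in there: push against it until the holder is fully home, and finish while still holding it pressed home, because the spring lifts it as soon as you let go. Leave the multimeter, the solder spool and the flux jar where they are.

Things in the scene. Friction and masses are not known exactly. Their poses are not given: they have to be found in the camera images.
- holder: Loose label holder (60 g) hanging on the hook, 122 mm tall. Origin: middle of its lower edge; z up, x through its thickness, label on the -x face. Grey plate 70 wide (y), 6 thick (x), z 0-55 mm; above it a window 24 mm wide, z 55-85, for the hook, between two 8 mm posts; then an orange tab, z 85-122. Hanging, the tab's underside rests on the wire: origin 118.5 mm above the bench.
- label (a point): Middle of the paper label (60 x 20 mm, white with two coloured marks) on the holder's -x face, 41 mm above its lower edge, 3 mm in front of mid-thickness.
- tab (a point): Middle of the holder's orange grip tab, 103.5 mm above its lower edge. The tab is 40 mm wide (y), 10 mm thick (x), 37 mm high; best pinched across its thickness, from above, near its top.
- stand: Fixed hook stand. Origin on the bench under the middle of the hanging place. Post of 16 mm diameter, 226 mm tall, at x +85 mm on a foot of 100 mm diameter. A level 7 mm steel wire runs from the post along -x to x -30 mm, then turns up; the tip ends at x -39 mm, its top 211.5 mm above the bench (fingertips beside the tab must stay above it).
- hook (a point): On the hook wire's axis above the stand's origin, 200 mm above the bench; axes as the stand. The holder hangs within 8 mm of it along x, its x axis along the stand's x. To take it off: lift it 9 to 22 mm (15 is best; the tip stands 8 mm over the wire's top), then draw it at least 55 mm along the stand's -x.
- rack: Fixed small parts shelf: grey board with blue front edge, three coloured bins under it. Origin on the bench under the middle of the label channel; x points from the front into the shelf, y along its front edge. Board 260 mm wide (y), reaching to x +178 mm, top 121 mm above the bench.
- slot (a point): Middle of the label channel's upward mouth, level with the lip's top, 122 mm above the bench; axes as the shelf. Channel 9 mm wide (x: lip at -4.5, shelf edge at +4.5 mm), 102 mm long (y, closed ends); above it both sides flare to a 21 mm mouth, 130 mm above the bench. The sprung orange bar in it lies 14 mm below this point at rest, 24 mm when fully pressed.
- press_bar (a joint): Sprung bar on the channel's floor: 0 m up (rest), 0.010 m fully down at its hard stop. It pushes up with about 2.8 N at the start of travel and 9.8 N at full travel, and returns when let go.
- meter: Bystander: red handheld multimeter lying on the bench, 85 x 170 x 36 mm body (about 46 mm over its dial); origin under its middle.
- spool: Bystander: yellow solder spool, 48 mm diameter, 42 mm high, standing on the parts shelf; origin under its middle.
- jar: Bystander: amber flux jar with black cap, 56 mm diameter, 55 mm high, standing on the bench; origin under its middle.
Mind the look-alikes: they are no part of the job. What is meant by the holder is not green, and is the larger of those in its own colour. What is shaped like the stand but turquoise is not meant.

How it is judged:
On the way, in this order (a step that is already met when the one before it is completed fails the run):
1. the holder is off the hook and carried in the gripper, at least 5 cm from where it hung and clear of the bench and the shelf (distance of holder from where it was at the start of the episode above 0.05 m and contact force between the fingers and holder above 1 N and contact force between holder and stand below 0.05 N and contact force between holder and rack below 0.05 N and height (world z) of holder above 0.05 m), for 0.2 s.
2. the holder is behind the lip and pressed home (value of joint press_bar above 0.008 m and contact force between holder and rack above 5 N and contact force between the fingers and holder above 2 N and z of holder in the frame of slot between -0.029 and -0.019 m and x of holder in the frame of slot between -0.005 and 0.005 m and y of holder in the frame of slot between -0.025 and 0.025 m and x of label in the frame of slot below 0 m and angle between holder's own z axis and vertical below 0.2 rad and angle between the x axis of holder and the x axis of rack, either way round below 0.15 rad and contact force between holder and stand below 0.1 N), for 0.5 s.
At the end, for the whole second after the job is handed in: The holder stands in the channel behind the lip, upright (0.2 rad), along the edge (0.15 rad), label out, still, held by the fingers (over 2 N) and pressed on the bar with over 5 N, the bar more than 8 of its 10 mm down; the three bystanders are within 3 cm of their start (all of step 2 and linear speed of holder below 0.02 m/s and distance of each of meter, spool, jar from where it was at the start of the episode below 0.03 m); the arm keeps its last pose, push and grip.
It fails at once if the multimeter is shifted more than 3 cm or tipped over (distance of meter from where it was at the start of the episode above 0.03 m or angle between meter's own z axis and vertical above 0.5 rad).
It fails at once if the solder spool is shifted more than 3 cm or tipped over (distance of spool from where it was at the start of the episode above 0.03 m or angle between spool's own z axis and vertical above 0.5 rad).
It fails at once if the flux jar is shifted more than 3 cm or tipped over (distance of jar from where it was at the start of the episode above 0.03 m or angle between jar's own z axis and vertical above 0.5 rad).
It also fails if it takes over 45 s, if anything falls off the work surface, if the arm or the gripper's body presses on something with over 40 N, if the wrist force passes 120 N, or if a joint passes its speed limit or range.

ROBOT

A 6-joint arm with a two-finger parallel gripper is mounted at the origin on the work surface. World frame = base frame: x ahead of the robot, y to its left, z up, the work surface at z = 0. Lengths are in m, angles in rad, forces in N, time in s.
With the tool pointing down it reaches from about 0.35 to 0.775 m from the base axis. Payload 5.5 kg.
Tool frame: the origin (TCP) lies at the very end of the fingers, on their centre line; the grasp point (between the pads) lies 19 mm behind it; x points along the fingers, y is the direction in which the jaws open and shut, and the axes are right-handed (so a half turn about x gives the same grasp; the last joint's range is limited). The gripper opens to 85 mm and grips with 20 to 120 N. Pads are 22 mm wide; open, the fingers measure 114 mm over their backs; the gripper's body (76 mm by 85 mm) begins 54 mm behind the grasp point. The pads swing forward as they close: fully open they stand 13 mm farther back than shut.
Start: joints at [1.185, 0.313, 0.046, 1.304, 0, 1.431], TCP at [0.14, 0.558, 0.231] pointing down, gripper open.
Joint ranges: [-2.76, 2.76], [-0.86, 1.69], [-1.03, 1.26], [-2.2, 2.34], [-1.47, 1.5], [-3.14, 3.14]. Speed limits (rad/s): [2.57, 2.57, 3.14, 3.14, 3.14, 3.14].

INTERFACE

Orientations are given as a unit quaternion [w, x, y, z].
In Python, from workcell import env gives the robot as it stands.
- The arm moves only by the tool servo_tool, never from a script. Its argument "increments" is a list of rows, each an object with "offset": the shift along the tool's x, y, z in cm, a list of three; "yaw": the turn about the tool's x in degrees. In form: [{"offset": [x, y, z], "yaw": yaw}, ...]. A call has exactly 8 rows; each row is the pose to reach, as a shift and turn from the pose commanded when the call began, along the tool's axes at that moment; what a row does not reach only later rows make up. A row lasts 1/10 s, in which the tool goes at most 50 mm and 8.59 degrees, less where a joint would pass 70% of its speed; a pose out of reach is approached as far as the arm can. A call with a gripper value outside its range is refused whole. "claw" is the opening, from 0 (shut) to 1 (fully open), set as the call begins (left out, the last holds). The fingers move at their own pace and stop on an object; "force" is the grip in N (left out, the last holds). Time passes only in rows, so rows that repeat a pose let the fingers close, or fill a call up. It gives the time, the measured TCP pose, the force and the opening at its end, in the units of the state.
- env.get_state(): the state, without advancing time (a new reading comes with each control period).
- env.read_camera(name): name is "scene" or "top" or "wrist"; returns (picture, depth): 420x560x3 uint8, red, green, blue; 420x560 float32, m along the optical axis (not along the pixel's ray), 0 where there is no reading.
- env.camera_model(name): a dict with "vertical_fov" (degrees; the focal length in pixels is half the picture's height over the tangent of half this angle, whatever the lens; pixels are square), "cx", "cy" (the principal point, pixels), "D" ([k1, k2, p1, p2, k3] as OpenCV has them; the pictures are not rectified), "world_from_camera" (4x4, takes a point from camera to world coordinates). Camera axes: x right, y up, looking along -z (the intrinsics and any distortion apply to the point x, -y, -z); pixel columns grow to the right and rows downward; lengths in m; the calibration is good to about 2 mm. A picture is of the moment at which its call begins: read the wrist's pose just before it. camera_model takes no time and is no camera call; for the wrist camera it gives the pose at the moment of the call.
- env.hand_in(): hands the job in, once; it reports no verdict.
The state is a dict: "clock": time; "joint_pos": joint angles; "qvel": joint speeds; "tau": joint torques, N m; "tcp_pos": TCP position; "orientation": TCP orientation; "wrist_force": force on the tool from outside, world axes, zero at the start; "ft_torque": the same for the moment, N m; "finger_gap": finger opening in m.
Only numpy, scipy, OpenCV 4.12 (cv2) and the standard library are available. Lean on these libraries where they do the work, as an engineer would, in place of code of your own. Each camera call takes 0.05 s, during which the arm holds its last target.

## Working session

There is one attempt and no reset: what is moved stays moved. The work goes in short steps, Python scripts to look and compute and a tool call to move; the robot and the scene stay as the last step left them, time stands still between calls to the robot, and variables do not carry over. Pictures are saved under pics/ and viewed, and the job is handed in when it is done.

Besides the shell and the picture viewer there is one more tool, called after "Emit:" by a JSON object that holds its "fn" and its "kwargs", one argument or row to a line. servo_tool: Moves the arm, as the interface text tells. Its arguments: {"type":"object","properties":{"increments":{"type":"array","items":{"type":"object","properties":{"offset":{"type":"array","items":{"type":"number"}},"yaw":{"type":"number"}}}},"claw":{"type":"number"},"force":{"type":"number"}},"required":["increments"]}

```bash
ls; mkdir -p pics
cat > h.py <<'E'
import numpy as np, cv2, json
from workcell import env
def K(m):
    f=210/np.tan(np.radians(m["vertical_fov"])/2)
    return np.array([[f,0,m["cx"]],[0,f,m["cy"]],[0,0,1.]]), np.array(m["D"],float)
def ray(m,uv):
    k,D=K(m); p=cv2.undistortPoints(np.array(uv,float).reshape(-1,1,2),k,D).reshape(-1,2)
    T=np.array(m["world_from_camera"]); d=np.c_[p[:,0],-p[:,1],-np.ones(len(p))]
    return T[:3,3], d@T[:3,:3].T
def pts(m,uv,depth):
    o,d=ray(m,uv); z=np.array([depth[int(round(v)),int(round(u))] for u,v in uv]); return o+d*z[:,None]
def atz(m,uv,z):
    o,d=ray(m,uv); return o+d*((z-o[2])/d[:,2])[:,None]
def proj(m,P):
    k,D=K(m);T=np.linalg.inv(np.array(m["world_from_camera"]));P=np.atleast_2d(P)
    c=P@T[:3,:3].T+T[:3,3]; c=c*[1,-1,-1]
    return cv2.projectPoints(c.reshape(-1,1,3),np.zeros(3),np.zeros(3),k,D)[0].reshape(-1,2)
def cloud(m,depth):
    v,u=np.mgrid[0:420,0:560]; o,d=ray(m,np.c_[u.ravel(),v.ravel()])
    P=o+d*depth.ravel()[:,None]; P[depth.ravel()==0]=np.nan; return P.reshape(420,560,3)
E
python3 - <<'E'
from h import *
for n in ["scene","top","wrist"]:
    m=env.camera_model(n); r,d=env.read_camera(n)
    np.savez(f"{n}0.npz",r=r,d=d,m=json.dumps({k:np.array(v).tolist() for k,v in m.items()}))
    cv2.imwrite(f"pics/{n}0.png",r[:,:,::-1]); print(n,m["vertical_fov"],m["cx"],m["cy"],m["D"],np.round(m["world_from_camera"],3).tolist())
print(env.get_state())
E
```

```text
pics
scene 47.11302888202426 273.15781066755477 209.7288240545963 [-0.04327619  0.          0.          0.          0.        ] [[0.886, -0.292, 0.359, 0.949], [0.463, 0.562, -0.686, -0.835], [-0.001, 0.774, 0.633, 0.876], [0.0, 0.0, 0.0, 1.0]]
top 54.64468624296405 269.65834363021133 209.6995823167541 [-0.0288363  0.         0.         0.         0.       ] [[-0.025, 0.993, -0.111, 0.434], [-1.0, -0.027, -0.014, -0.051], [-0.017, 0.111, 0.994, 1.076], [0.0, 0.0, 0.0, 1.0]]
wrist 70.37862286966872 282.7868707884505 211.20856749407497 [-0.00625991  0.          0.          0.          0.        ] [[0.244, -0.926, -0.287, 0.066], [0.97, 0.233, 0.074, 0.576], [-0.002, -0.296, 0.955, 0.372], [0.0, 0.0, 0.0, 1.0]]
{'clock': 0.15, 'joint_pos': array([1.18537809e+00, 3.13866410e-01, 4.52469879e-02, 1.30360342e+00,
       5.47089107e-06, 1.43121591e+00]), 'qvel': array([ 0.00074427, -0.00276612,  0.00301457, -0.00014931,  0.0007894 ,
       -0.0023001 ]), 'tau': array([ 2.03166157e-03, -4.81067026e+01,  2.98813748e+01,  1.38774683e-02,
       -7.86136638e-05, -2.65896830e-05]), 'tcp_pos': array([0.1397896 , 0.55735678, 0.23059468]), 'orientation': array([ 0.70163872,  0.0862115 ,  0.70190421, -0.08718464]), 'wrist_force': array([-0.65613741, -0.21062572,  0.10167471]), 'ft_torque': array([-0.02725778, -0.00329297, -0.00985875]), 'finger_gap': 0.0859769659890752}
```

View pics/scene0.png

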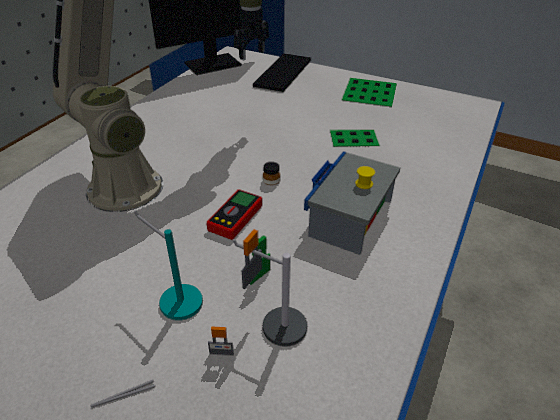

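View pics/top0.png

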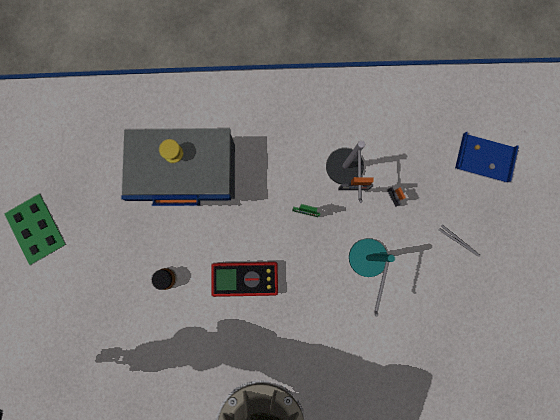

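View pics/wrist0.png

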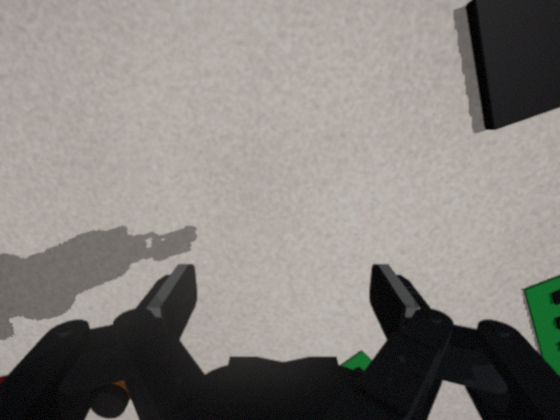

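Scene and top views:
- **Hanging grey holder:** orange tab at scene (251,243) and top (362,182), on the grey stand (scene (285,300), top (345,165)).
- **Decoys:** a small grey holder at scene (220,342) / top (397,195), a green one at scene (262,258) / top (307,210), and a turquoise stand.
- **Rack:** top (178,163), with its channel at about (178,200).
- **Bystanders:** meter at top (245,279), jar (164,279), spool (171,151).

The one meant is the large grey holder hanging on the grey stand. I'll confirm that with crops.

Run:
```python
from h import *
a=cv2.imread("pics/scene0.png")[190:370,180:400]; b=cv2.imread("pics/top0.png")[120:240,280:440]
a=cv2.resize(a,None,fx=3,fy=3,interpolation=cv2.INTER_CUBIC);cv2.imwrite("pics/c1.png",a)
b=cv2.resize(b,None,fx=4.5,fy=4.5,interpolation=cv2.INTER_CUBIC);cv2.imwrite("pics/c2.png",b)
b=cv2.imread("pics/top0.png")[120:220,110:250]
b=cv2.resize(b,None,fx=5,fy=5,interpolation=cv2.INTER_CUBIC);cv2.imwrite("pics/c3.png",b)
```

```text
(no output)
```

View pics/c1.png

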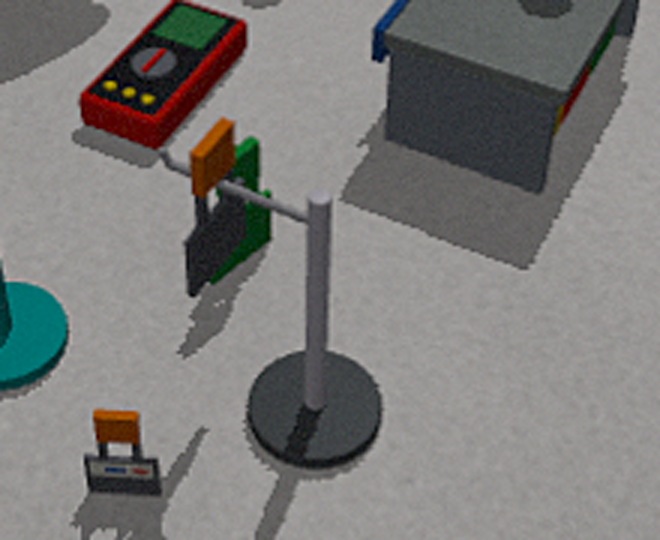

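View pics/c2.png

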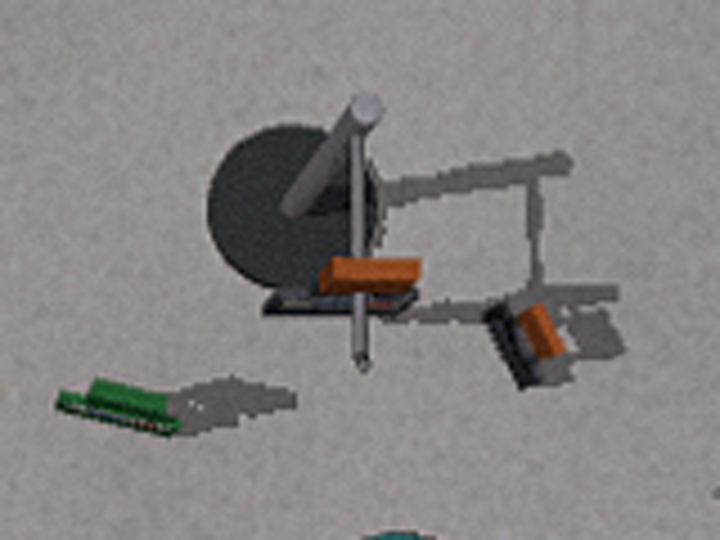

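View pics/c3.png

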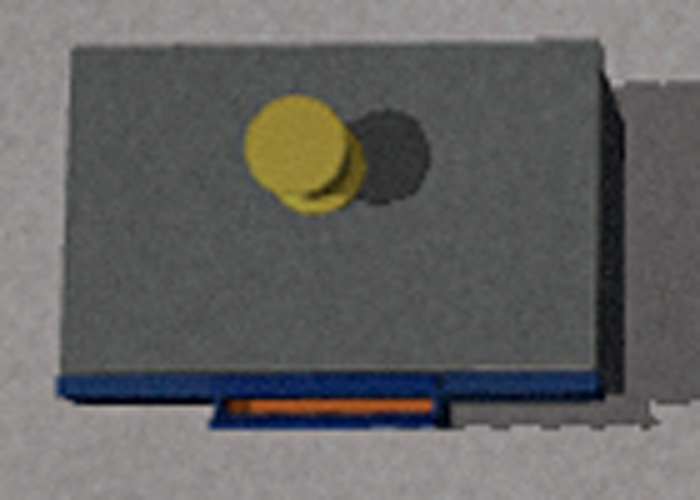

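The crops confirm it: the grey-plated holder with the orange tab hangs on the grey stand. It is larger than the small grey one at scene (220,342). Its label marks face -x, towards the robot. Next I measure.

```bash
cat >> h.py <<'E'
def load(n):
    f=np.load(n,allow_pickle=True); m=json.loads(str(f["m"])); return f["r"],f["d"],m
E
python3 - <<'E'
from h import *
np.set_printoptions(precision=4,suppress=True)
for n in ["top","scene"]:
    r,d,m=load(n+"0.npz"); P=cloud(m,d); hsv=cv2.cvtColor(r,cv2.COLOR_RGB2HSV)
    H,S,V=[hsv[...,i].astype(int) for i in range(3)]
    org=(H<14)&(S>150)&(V>80)
    z=P[...,2]
    n2,l,st,c=cv2.connectedComponentsWithStats(org.astype(np.uint8))
    for i in range(1,n2):
        if st[i,4]>15:
            q=P[l==i]; q=q[np.isfinite(q[:,0])]; print(n,"orange",c[i],st[i,4],np.median(q,0),q.min(0),q.max(0))
            if i and abs(q[:,2].max()-.235)<.02:
                t=q[q[:,2]>q[:,2].max()-.004]; mu=t.mean(0); w,vv=np.linalg.eigh(np.cov(t[:,:2].T)); print("  top face",len(t),mu,vv[:,1],t.min(0),t.max(0))
    blue=(H>100)&(H<125)&(S>130)&(V>40)
    n2,l,st,c=cv2.connectedComponentsWithStats(blue.astype(np.uint8))
    for i in range(1,n2):
        if st[i,4]>60:
            q=P[l==i]; q=q[np.isfinite(q[:,0])]; print(n,"blue",c[i],st[i,4],np.median(q,0),q.min(0),q.max(0))
    for nm,mask in dict(red=((H<6)|(H>174))&(S>150),yel=(H>22)&(H<32)&(S>120)).items():
        n2,l,st,c=cv2.connectedComponentsWithStats(mask.astype(np.uint8))
        for i in range(1,n2):
            if st[i,4]>60: q=P[l==i];print(n,nm,c[i],st[i,4],np.nanmedian(q,0))
E
```

```text
top orange [362.8817 179.7419] 93 [ 0.5852 -0.2346  0.241 ] [ 0.581 -0.254  0.233] [ 0.5922 -0.2157  0.2456]
  top face 29 [ 0.5857 -0.2344  0.243 ] [0.0824 0.9966] [ 0.5819 -0.2506  0.2417] [ 0.5911 -0.2157  0.2456]
top orange [400.2955 192.8864] 44 [ 0.5787 -0.3584  0.0889] [ 0.5649 -0.3661  0.0669] [ 0.5899 -0.3524  0.0929]
top orange [175.2128 200.7447] 94 [0.5707 0.1912 0.1089] [0.565  0.1424 0.1046] [0.5738 0.237  0.1246]
top orange [244.5804 279.6267] 367 [0.3693 0.0315 0.0359] [ 0.3344 -0.0492  0.0301] [0.4176 0.1156 0.0412]
top orange [251.5185 278.7407] 27 [0.3766 0.015  0.0474] [ 0.3739 -0.0027  0.0431] [0.3792 0.0303 0.05  ]
top blue [280.8905  66.6107] 2109 [ 0.9561 -0.0826  0.0009] [ 0.9486 -0.857  -0.743 ] [1.3262 0.7225 0.008 ]
top blue [486.5168 157.7069] 1962 [ 0.6793 -0.6218  0.0052] [ 0.6129 -0.6986 -0.0018] [ 0.7484 -0.5337  0.026 ]
top blue [173.0261 198.2529] 613 [0.577  0.1958 0.124 ] [0.5565 0.0585 0.0992] [0.5862 0.3168 0.1354]
top red [246.3235 278.2465] 507 [0.3816 0.025  0.0358]
top yel [170.6938 150.7081] 418 [0.6817 0.1891 0.1629]
scene orange [229.4583
[... 509 characters left out ...]
108] [-0.5077  2.1581 -0.0008]
scene blue [224.5745  41.0426] 94 [-0.5268  1.4078 -0.0887] [-0.5409  1.3123 -0.1368] [-0.5142  1.5093 -0.0502]
scene blue [252.4545  44.197 ] 66 [-0.5274  1.7168 -0.2052] [-0.5402  1.6276 -0.2525] [-0.5116  1.7903 -0.1744]
scene blue [174.4623  63.0519] 1233 [-0.7827  1.2477 -0.2103] [-0.9882  0.8661 -0.4159] [-0.3709  1.2698  0.0157]
scene blue [445.4158 282.5651] 1467 [ 0.9552  0.0328 -0.0006] [ 0.949  -0.3316 -0.7601] [0.9712 1.1536 0.0052]
scene blue [320.9642 177.9697] 363 [0.5759 0.1646 0.1225] [0.5568 0.0538 0.0852] [0.5864 0.3118 0.1331]
scene red [233.8233 220.5862] 679 [ 0.4111 -0.0258  0.0296]
scene yel [364.5605 177.0737] 339 [0.6862 0.1804 0.15  ]
```

Measured heights agree with the text: tab top 0.241 (expected 0.2405), bar 0.109 (0.108), and the lip area 0.124. I'll stop over the rack on the way to the hook, for a closer wrist view.

Emit:
{"fn": "servo_tool", "kwargs": {
  "increments": [
    {"offset": [-0.8,-2,4.2],"yaw": 8},
    {"offset": [-1.6,-4,8.4],"yaw": 16},
    {"offset": [-2.4,-6,12.6],"yaw": 24},
    {"offset": [-3.2,-8,16.8],"yaw": 32},
    {"offset": [-4,-10,21],"yaw": 40},
    {"offset": [-4.8,-12,25.2],"yaw": 48},
    {"offset": [-5.6,-14,29.4],"yaw": 56},
    {"offset": [-6.4,-16,33.6],"yaw": 64}
  ],
  "claw": 1,
  "force": 80
}}

```text
clock: 0.95
tcp_pos: [0.428, 0.3193, 0.2955]
orientation: [0.548, 0.447, 0.548, -0.447]
wrist_force: [0.6, 0.8, 0.4]
finger_gap: 0.0858
```

```bash
cat >> h.py <<'E'
from scipy.spatial.transform import Rotation as Rn
def st():
    s=env.get_state(); q=s["orientation"]; R=Rn.from_quat([q[1],q[2],q[3],q[0]]).as_matrix()
    return s,s["tcp_pos"],R
def off(target,zang_deg):
    "offset cm (tool axes) and yaw deg to reach target TCP with tool z heading zang (world deg)"
    s,p,R=st(); o=R.T@(np.array(target)-p)*100
    a=np.degrees(np.arctan2(R[1,2],R[0,2])); print("t",s["clock"],"tcp",np.round(p,4),"zang",round(a,2),"j",np.round(s["joint_pos"],2),"F",np.round(s["wrist_force"],2),"gap",round(s["finger_gap"],4))
    print("offset cm",np.round(o,2),"yaw",round(-(zang_deg-a),2)); print("toolx",np.round(R[:,0],3))
E
python3 -c "
from h import *
off([.565,.20,.30],-90)"
```

```text
t 0.95 tcp [0.428  0.3193 0.2955] zang -78.41 j [0.49 0.22 0.08 1.43 0.   1.86] F [0.65 0.81 0.36] gap 0.0858
offset cm [-0.45 11.03 14.44] yaw 11.59
toolx [-0.  0. -1.]
```

Emit:
{"fn": "servo_tool", "kwargs": {
  "increments": [
    {"offset": [-0.1,2.7,3.6],"yaw": 3},
    {"offset": [-0.2,5.5,7.2],"yaw": 6},
    {"offset": [-0.3,8.2,10.8],"yaw": 9},
    {"offset": [-0.45,11,14.4],"yaw": 11.6},
    {"offset": [-0.45,11,14.4],"yaw": 11.6},
    {"offset": [-0.45,11,14.4],"yaw": 11.6},
    {"offset": [-0.45,11,14.4],"yaw": 11.6},
    {"offset": [-0.45,11,14.4],"yaw": 11.6}
  ]
}}

```text
clock: 1.75
tcp_pos: [0.5633, 0.2036, 0.3]
orientation: [0.502, 0.498, 0.502, -0.498]
wrist_force: [0.8, -0.2, -0.3]
finger_gap: 0.0852
```

```bash
cat >> h.py <<'E'
def snap(n,name):
    m=env.camera_model(n); r,d=env.read_camera(n)
    np.savez(name+".npz",r=r,d=d,m=json.dumps({k:np.array(v).tolist() for k,v in m.items()}))
    cv2.imwrite(f"pics/{name}.png",r[:,:,::-1]); return r,d,m
E
python3 -c "
from h import *
off([.565,.20,.30],-90); snap('wrist','w1')"
```

```text
t 1.75 tcp [0.5633 0.2036 0.3   ] zang -89.58 j [0.21 0.36 0.27 1.49 0.   1.78] F [ 0.83 -0.2  -0.26] gap 0.0852
offset cm [-0.    0.17  0.36] yaw 0.42
toolx [-0.  0. -1.]
```

View pics/w1.png

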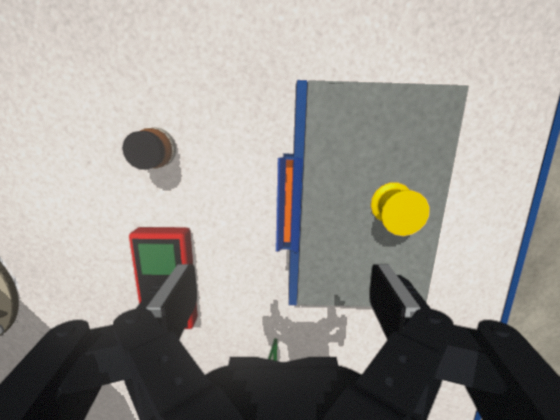

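Wrist view w1 shows the shelf with its blue edge (rows 80–305, col ~300). The channel with its orange bar spans cols 285–295, rows 158–243. Jar, meter and spool stand clear of it.

Run:
```python
from h import *
np.set_printoptions(precision=4,suppress=True)
im=cv2.imread("pics/w1.png")[130:270,260:330]; cv2.imwrite("pics/c4.png",cv2.resize(im,None,fx=4.2,fy=4.2,interpolation=cv2.INTER_CUBIC))
for f in ["w1","top0"]:
    r,d,m=load(f+".npz"); P=cloud(m,d); hsv=cv2.cvtColor(r,cv2.COLOR_RGB2HSV); H,S,V=[hsv[...,i].astype(int) for i in range(3)]
    X,Y,Z=P[...,0],P[...,1],P[...,2]
    # board grey top : z near .121
    reg=(X>.5)&(X<.8)&(Y>0)&(Y<.4)
    blue=(H>100)&(H<125)&(S>130)&reg
    org=(H<14)&(S>150)&reg
    grey=(S<60)&reg&(abs(Z-.121)<.008)
    b=(blue|grey)&(Z>.112)
    q=P[grey]; print(f,"grey z",np.nanmedian(q[:,2]))
    cnt=max(cv2.findContours(grey.astype(np.uint8),cv2.RETR_EXTERNAL,cv2.CHAIN_APPROX_NONE)[0],key=cv2.contourArea).reshape(-1,2)
    W=atz(m,cnt,.121); 
    rect=cv2.minAreaRect((W[:,:2]*1000).astype(np.float32)); print("grey rect",rect, cv2.boxPoints(rect)/1000)
    for nm,mk,z in [("orange",org,.108),("blue",blue&(Z>.11),.13)]:
        v,u=np.nonzero(mk); w=atz(m,np.c_[u,v],z)[:,:2]; zz=Z[mk]; print(nm,len(u),"medz",np.median(zz),w.min(0),w.max(0),w.mean(0))
        rect=cv2.minAreaRect((w*1000).astype(np.float32)); print(rect)
        vx=cv2.fitLine((w*1000).astype(np.float32),cv2.DIST_HUBER,0,.01,.01).ravel(); print("line",vx,"deg",np.degrees(np.arctan2(vx[0]*np.sign(vx[1]),abs(vx[1]))))
    # height profile across x
    for y in [.17,.19,.21]:
        k=(abs(Y-y)<.006)&(X>.545)&(X<.605); o=np.argsort(X[k]); print(np.c_[X[k],Z[k],H[k]][o][::max(1,k.sum()//30)].round(3).tolist())
```

```text
w1 grey z 0.12002232659872442
grey rect ((663.9649658203125, 186.02008056640625), (259.2771911621094, 161.94395446777344), 88.71302795410156) [[0.5801 0.0582]
 [0.742  0.0546]
 [0.7478 0.3138]
 [0.5859 0.3174]]
orange 470 medz 0.10702215842302323 [0.4382 0.0246] [0.5728 0.235 ] [0.5682 0.1878]
((525.6512451171875, 117.06477355957031), (249.09375, 52.57883071899414), 58.50182342529297)
line [  0.0223   0.9998 568.5222 188.4772] deg 1.2791963
blue 2154 medz 0.12213937944771155 [ 0.2181 -0.1243] [0.9186 0.315 ] [0.5781 0.2016]
((595.578125, -72.17800903320312), (569.240478515625, 535.60986328125), 49.1049919128418)
line [  0.018    0.9998 577.0026 205.9746] deg 1.0309939
[[0.546, -0.002, 13.0], [0.549, -0.003, 13.0], [0.552, -0.001, 116.0], [0.556, 0.128, 113.0], [0.557, 0.129, 113.0], [0.56, 0.127, 114.0], [0.561, 0.125, 114.0], [0.563, 0.121, 124.0], [0.564, 0.107, 2.0], [0.567, 0.107, 12.0], [0.568, 0.108, 12.0], [0.57, 0.107, 12.0], [0.572, 0.122, 156.0], [0.573, 0.123, 115.0], [0.574, 0.124, 112.0], [0.576, 0.126, 111.0], [0.578, 0.127, 111.0], [0.58, 0.13, 111.0], [0.581, 0.121, 1
[... 4044 characters left out ...]
5, 0.001, 173.0], [0.558, 0.003, 0.0], [0.558, -0.0, 8.0], [0.558, 0.128, 110.0], [0.561, 0.129, 110.0], [0.561, 0.0, 168.0], [0.563, 0.001, 174.0], [0.563, 0.127, 114.0], [0.564, -0.002, 15.0], [0.566, 0.0, 15.0], [0.568, 0.107, 9.0], [0.569, 0.003, 8.0], [0.571, 0.109, 11.0], [0.571, 0.002, 0.0], [0.572, 0.001, 9.0], [0.573, 0.106, 10.0], [0.575, 0.111, 110.0], [0.576, 0.123, 109.0], [0.578, 0.128, 111.0], [0.578, 0.125, 110.0], [0.58, 0.128, 110.0], [0.582, 0.131, 113.0], [0.586, 0.117, 101.0], [0.588, 0.126, 42.0], [0.588, 0.122, 43.0], [0.591, 0.119, 120.0], [0.593, 0.121, 150.0], [0.595, 0.122, 83.0], [0.597, 0.125, 60.0], [0.598, 0.12, 80.0], [0.601, 0.12, 90.0], [0.603, 0.119, 83.0]]
```

View pics/c4.png

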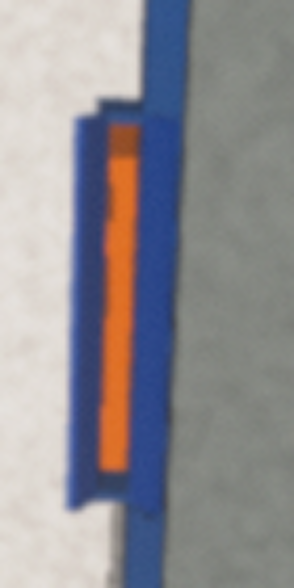

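Emit:
{"fn": "servo_tool", "kwargs": {
  "increments": [
    {"offset": [-0.5,0.2,4.9],"yaw": 0},
    {"offset": [-1,0.5,9.8],"yaw": 0},
    {"offset": [-1.5,0.8,14.7],"yaw": 0},
    {"offset": [-2,1,19.6],"yaw": 0},
    {"offset": [-2.5,1.2,24.5],"yaw": 0},
    {"offset": [-3,1.5,29.4],"yaw": 0},
    {"offset": [-3,1.8,34.3],"yaw": 0},
    {"offset": [-3,2,39],"yaw": 0}
  ]
}}

```text
clock: 2.6
tcp_pos: [0.5864, -0.1881, 0.3306]
orientation: [0.502, 0.498, 0.501, -0.498]
wrist_force: [0.0, 0.9, -0.6]
finger_gap: 0.0854
```

```bash
python3 -c "
from h import *
off([.5855,-.2345,.30],-90); snap('wrist','w2'); off([.5855,-.2345,.30],-90)"
```

```text
t 2.6 tcp [ 0.5864 -0.1881  0.3306] zang -89.59 j [-0.44  0.4   0.41  1.58  0.    1.12] F [ 0.04  0.95 -0.62] gap 0.0854
offset cm [ 3.06 -0.13  4.63] yaw 0.41
toolx [ 0.001 -0.    -1.   ]
t 2.65 tcp [ 0.5864 -0.1954  0.3292] zang -89.94 j [-0.45  0.4   0.41  1.58 -0.    1.12] F [ 0.55 -3.79  0.5 ] gap 0.0856
offset cm [ 2.94 -0.09  3.9 ] yaw 0.06
toolx [ 0.    -0.004 -1.   ]
```

View pics/w2.png

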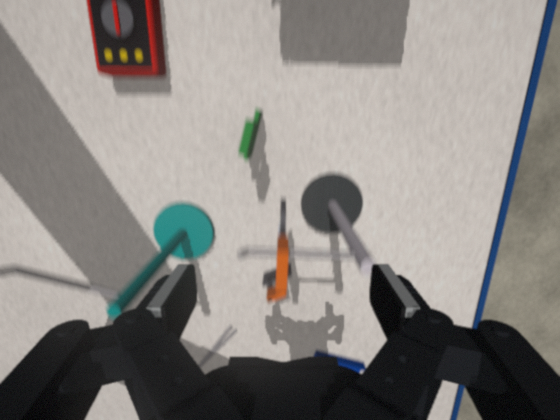

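Wrist view w2 (still moving) shows the tab edge-on at col 282, rows 235–298, and the wire at row ~253 with its tip near col 243. I'll retake it at rest.

Run:
```python
from h import *
np.set_printoptions(precision=4,suppress=True)
r,d,m=snap('wrist','w3')
s,p,R=st(); print(p,s["qvel"])
im=cv2.imread("pics/w3.png")[180:330,200:400]; cv2.imwrite("pics/c5.png",cv2.resize(im,None,fx=4,fy=4,interpolation=cv2.INTER_CUBIC))
P=cloud(m,d); hsv=cv2.cvtColor(r,cv2.COLOR_RGB2HSV); H,S,V=[hsv[...,i].astype(int) for i in range(3)]
X,Y,Z=P[...,0],P[...,1],P[...,2]
org=(H<16)&(S>150)&(Z>.19)&(Z<.26)
q=P[org]; print("tab",len(q),q.min(0),q.max(0)); t=q[Z[org]>.234]; print("top z",np.median(t[:,2]))
v,u=np.nonzero(org&(Z>.234)); w=(atz(m,np.c_[u,v],.2405)[:,:2]*1000).astype(np.float32); print(cv2.minAreaRect(w),w.mean(0),w.min(0),w.max(0))
l=cv2.fitLine(w,cv2.DIST_HUBER,0,.01,.01).ravel(); print("tab line",l)
# wire: Z between .19 and .212 not orange, near
k=(Z>.192)&(Z<.215)&(~org)&(S<80)&(X>.53)&(X<.68)&(abs(Y+.235)<.03)
v,u=np.nonzero(k); w=(atz(m,np.c_[u,v],.2035)[:,:2]*1000).astype(np.float32); print("wire",len(w),w.min(0),w.max(0),np.median(Z[k]))
l=cv2.fitLine(w,cv2.DIST_HUBER,0,.01,.01).ravel(); print("wire line",l,np.degrees(np.arctan2(l[1],l[0])))
k=(Z>.216)&(Z<.24)&(~org)&(S<80)&(X>.62)&(X<.74)&(abs(Y+.235)<.04)
print("post top",k.sum(),np.median(P[k],0))
```

```text
[ 0.5863 -0.192   0.329 ] [ 0.0714 -0.0282 -0.0335  0.0209  0.0431  0.049 ]
tab 591 [ 0.5798 -0.2562  0.203 ] [ 0.5902 -0.2158  0.2412]
top z 0.23939602182421313
((584.8714599609375, -234.30931091308594), (41.65642547607422, 9.631194114685059), 88.12416076660156) [ 584.9324 -234.3874] [ 579.8322 -254.9837] [ 590.1339 -213.5047]
tab line [   0.0495    0.9988  584.9532 -234.2096]
wire 935 [ 540.1539 -247.9166] [ 673.8392 -212.4128] 0.20192970119863052
wire line [   0.9999   -0.0134  608.6552 -234.8816] -0.7662452
post top 276 [ 0.6636 -0.2373  0.2246]
```

View pics/c5.png

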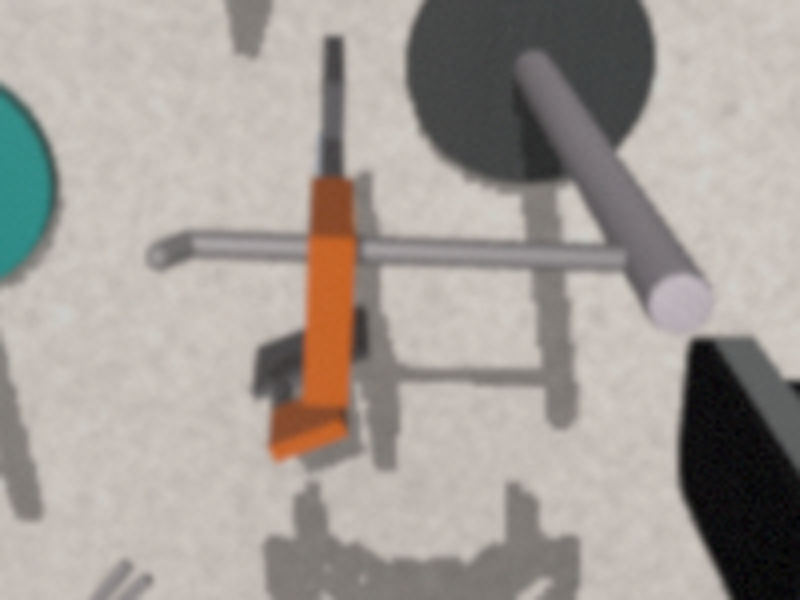

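The tab measures (0.585, -0.2344) with top z 0.2395 in the wrist view, against (0.5857, -0.2344) from the top camera, so they agree. Its yaw is about -2°. Next: move above the tab, then descend.

Emit:
{"fn": "servo_tool", "kwargs": {
  "increments": [
    {"offset": [0,0,2.2],"yaw": 1},
    {"offset": [0,0,4.4],"yaw": 2},
    {"offset": [2.5,0,4.4],"yaw": 2},
    {"offset": [5,0,4.4],"yaw": 2},
    {"offset": [7,0,4.4],"yaw": 2},
    {"offset": [8.5,0,4.4],"yaw": 2},
    {"offset": [8.5,0,4.4],"yaw": 2},
    {"offset": [8.5,0,4.4],"yaw": 2}
  ],
  "claw": 0.7
}}

```text
clock: 3.5
tcp_pos: [0.5867, -0.23, 0.2454]
orientation: [0.493, 0.507, 0.493, -0.507]
wrist_force: [0.9, -0.6, 0.4]
finger_gap: 0.0599
```

```bash
python3 -c "
from h import *
snap('wrist','w4');off([.585,-.2345,.2165],-92)"
```

```text
t 3.55 tcp [ 0.5871 -0.2305  0.246 ] zang -91.61 j [-0.5   0.42  0.24  1.39  0.    1.1 ] F [ 0.46 -0.31  0.62] gap 0.0597
offset cm [ 2.95 -0.21  0.41] yaw 0.39
toolx [ 0.001 -0.001 -1.   ]
```

View pics/w4.png

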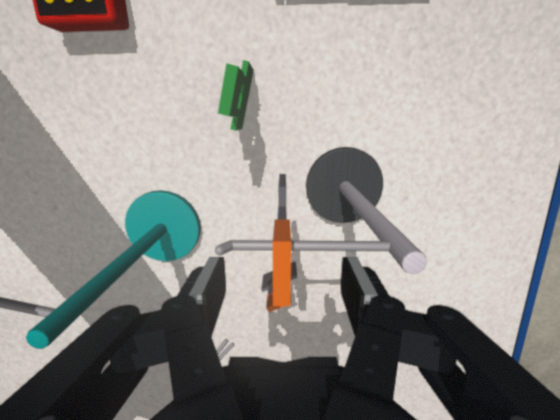

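w4: the jaws (inner edges at cols ~222 and ~343) are centred on the tab (col 283), and the post (413,262) is clear of the right finger. Now down 2.9 cm, then close.

Emit:
{"fn": "servo_tool", "kwargs": {
  "increments": [
    {"offset": [0.5,-0.2,0.4],"yaw": 0.4},
    {"offset": [1.2,-0.2,0.4],"yaw": 0.4},
    {"offset": [2,-0.2,0.4],"yaw": 0.4},
    {"offset": [2.6,-0.2,0.4],"yaw": 0.4},
    {"offset": [2.9,-0.2,0.4],"yaw": 0.4},
    {"offset": [2.9,-0.2,0.4],"yaw": 0.4},
    {"offset": [2.9,-0.2,0.4],"yaw": 0.4},
    {"offset": [2.9,-0.2,0.4],"yaw": 0.4}
  ]
}}

```text
clock: 4.35
tcp_pos: [0.5847, -0.2353, 0.2161]
orientation: [0.491, 0.509, 0.491, -0.509]
wrist_force: [-0.1, -1.0, -0.1]
finger_gap: 0.0602
```

Emit:
{"fn": "servo_tool", "kwargs": {
  "increments": [
    {"offset": [0,0,0],"yaw": 0},
    {"offset": [0,0,0],"yaw": 0},
    {"offset": [0,0,0],"yaw": 0},
    {"offset": [0,0,0],"yaw": 0},
    {"offset": [0,0,0],"yaw": 0},
    {"offset": [0,0,0],"yaw": 0},
    {"offset": [0,0,0],"yaw": 0},
    {"offset": [0,0,0],"yaw": 0}
  ],
  "claw": 0,
  "force": 80
}}

```text
clock: 5.15
tcp_pos: [0.5847, -0.2353, 0.216]
orientation: [0.491, 0.509, 0.491, -0.509]
wrist_force: [-0.2, 0.3, 1.9]
finger_gap: 0.0085
```

```bash
python3 -c "
from h import *
snap('wrist','w5');off([.585,-.2345,.2165],-92);snap('scene','s5')
im=cv2.imread('pics/s5.png')[190:370,180:400];cv2.imwrite('pics/c6.png',cv2.resize(im,None,fx=3,fy=3,interpolation=cv2.INTER_CUBIC))"
```

```text
t 5.2 tcp [ 0.5847 -0.2353  0.216 ] zang -92.08 j [-0.51  0.43  0.17  1.32  0.    1.1 ] F [-0.02  0.15  3.2 ] gap 0.0087
offset cm [-0.05  0.03 -0.08] yaw -0.08
toolx [ 0.001 -0.    -1.   ]
```

View pics/w5.png

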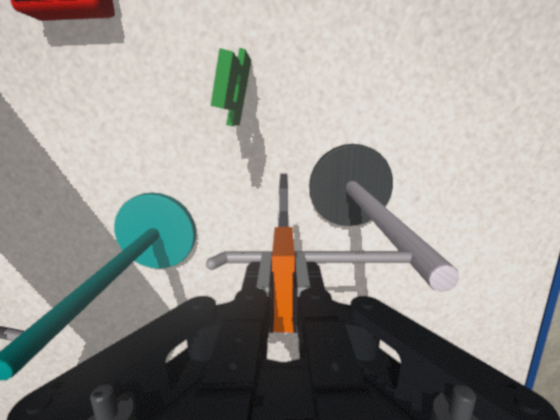

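View pics/c6.png

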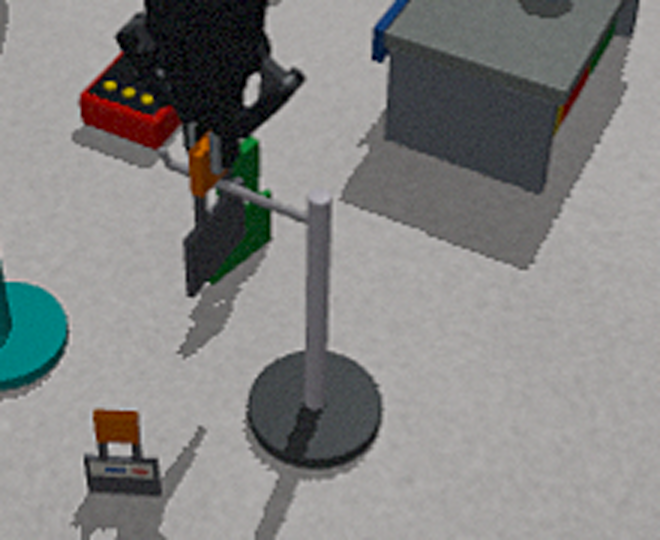

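w5 and c6: both pads are on the tab (col 284), the gap is 8.5 mm, and the fingertips are above the wire. Lift 15 mm.

Emit:
{"fn": "servo_tool", "kwargs": {
  "increments": [
    {"offset": [-0.3,0,0],"yaw": 0},
    {"offset": [-0.6,0,0],"yaw": 0},
    {"offset": [-0.9,0,0],"yaw": 0},
    {"offset": [-1.2,0,0],"yaw": 0},
    {"offset": [-1.5,0,0],"yaw": 0},
    {"offset": [-1.5,0,0],"yaw": 0},
    {"offset": [-1.5,0,0],"yaw": 0},
    {"offset": [-1.5,0,0],"yaw": 0}
  ]
}}

```text
clock: 6.05
tcp_pos: [0.5845, -0.2352, 0.2306]
orientation: [0.491, 0.509, 0.491, -0.509]
wrist_force: [0.7, -0.7, -0.0]
finger_gap: 0.0083
```

```bash
python3 -c "
from h import *
off([.585,-.2345,.2165],-92);snap('scene','s6')
im=cv2.imread('pics/s6.png')[210:310,200:330];cv2.imwrite('pics/c7.png',cv2.resize(im,None,fx=5,fy=5,interpolation=cv2.INTER_CUBIC))"
```

```text
t 6.05 tcp [ 0.5845 -0.2352  0.2306] zang -92.09 j [-0.51  0.42  0.21  1.35  0.    1.1 ] F [ 0.68 -0.73 -0.02] gap 0.0083
offset cm [ 1.41  0.05 -0.07] yaw -0.09
toolx [-0.  0. -1.]
```

View pics/c7.png

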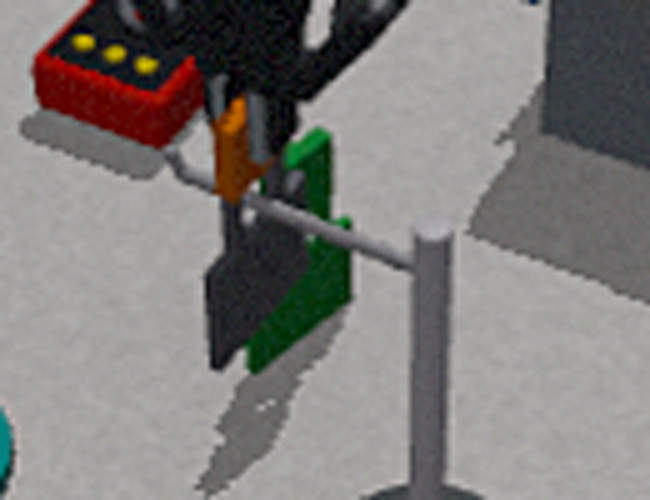

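Holder lifted, with the wire now inside its window. Draw it 12 cm along -x.

Emit:
{"fn": "servo_tool", "kwargs": {
  "increments": [
    {"offset": [0,-1,0],"yaw": 0},
    {"offset": [0,-2.5,0],"yaw": 0},
    {"offset": [0,-4,0],"yaw": 0},
    {"offset": [0,-5.5,0],"yaw": 0},
    {"offset": [0,-7,0],"yaw": 0},
    {"offset": [0,-8.5,0],"yaw": 0},
    {"offset": [-1.5,-10,0],"yaw": 0},
    {"offset": [-3.5,-11,0],"yaw": 0}
  ]
}}

```text
clock: 6.9
tcp_pos: [0.4722, -0.2304, 0.2651]
orientation: [-0.49, -0.509, -0.492, 0.509]
wrist_force: [0.6, -0.7, -0.7]
finger_gap: 0.0082
```

```bash
python3 -c "
from h import *
off([.569,.189,.30],-91.4);snap('scene','s7')
im=cv2.imread('pics/s7.png')[180:330,180:380];cv2.imwrite('pics/c8.png',cv2.resize(im,None,fx=4,fy=4,interpolation=cv2.INTER_CUBIC))"
```

```text
t 6.9 tcp [ 0.4722 -0.2304  0.2651] zang -92.11 j [-0.61  0.21 -0.01  1.36 -0.    1.  ] F [ 0.58 -0.71 -0.67] gap 0.0082
offset cm [ -3.44   8.12 -42.27] yaw -0.71
toolx [-0.003  0.002 -1.   ]
```

View pics/c8.png

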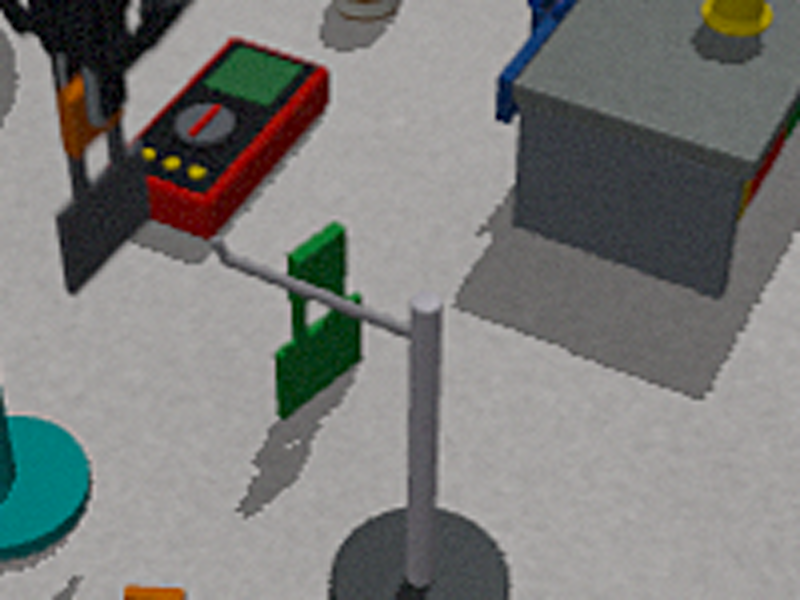

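c8 shows the holder clear of the hook, carried upright, with the scene otherwise untouched. Carry it to the shelf.

Emit:
{"fn": "servo_tool", "kwargs": {
  "increments": [
    {"offset": [-1,0.5,-2.5],"yaw": 0},
    {"offset": [-2,1.2,-6.5],"yaw": 0},
    {"offset": [-2.5,2,-10.5],"yaw": 0},
    {"offset": [-2.5,3,-15],"yaw": 0},
    {"offset": [-2.5,4,-19.5],"yaw": 0},
    {"offset": [-2.5,5,-24],"yaw": -0.3},
    {"offset": [-2.5,6,-28.5],"yaw": -0.5},
    {"offset": [-2.5,6.8,-33],"yaw": -0.7}
  ]
}}

```text
clock: 7.75
tcp_pos: [0.5547, 0.0979, 0.2905]
orientation: [0.494, 0.506, 0.494, -0.506]
wrist_force: [1.9, -0.6, -0.8]
finger_gap: 0.0089
```

```bash
python3 -c "
from h import *
off([.569,.189,.27],-91.4)"
```

```text
t 7.75 tcp [0.5547 0.0979 0.2905] zang -91.38 j [ 0.03  0.28  0.15  1.44 -0.    1.63] F [ 1.92 -0.63 -0.83] gap 0.0089
offset cm [ 2.05  1.21 -9.14] yaw 0.02
toolx [ 0.001  0.    -1.   ]
```

Emit:
{"fn": "servo_tool", "kwargs": {
  "increments": [
    {"offset": [0.5,0.4,-3],"yaw": 0},
    {"offset": [1,0.8,-6],"yaw": 0},
    {"offset": [1.5,1.2,-8],"yaw": 0},
    {"offset": [2,1.2,-9],"yaw": 0},
    {"offset": [2,1.2,-9],"yaw": 0},
    {"offset": [2,1.2,-9],"yaw": 0},
    {"offset": [2,1.2,-9],"yaw": 0},
    {"offset": [2,1.2,-9],"yaw": 0}
  ]
}}

```text
clock: 8.55
tcp_pos: [0.5689, 0.1847, 0.2713]
orientation: [0.494, 0.507, 0.493, -0.506]
wrist_force: [-0.2, -0.2, -1.4]
finger_gap: 0.0084
```

```bash
python3 -c "
from h import *
off([.569,.189,.27],-91.4);snap('wrist','w8');snap('scene','s8');snap('top','t8');off([.569,.189,.27],-91.4)
im=cv2.imread('pics/s8.png')[80:230,270:420];cv2.imwrite('pics/c9.png',cv2.resize(im,None,fx=4,fy=4,interpolation=cv2.INTER_CUBIC))
im=cv2.imread('pics/t8.png')[120:220,110:250];cv2.imwrite('pics/c10.png',cv2.resize(im,None,fx=5,fy=5,interpolation=cv2.INTER_CUBIC))"
```

```text
t 8.55 tcp [0.5689 0.1847 0.2713] zang -91.47 j [ 0.18  0.35  0.2   1.42 -0.    1.78] F [-0.2  -0.19 -1.37] gap 0.0084
offset cm [ 0.13 -0.   -0.43] yaw -0.07
toolx [ 0.001  0.    -1.   ]
t 8.7 tcp [0.5689 0.1851 0.2712] zang -91.44 j [0.18 0.35 0.2  1.42 0.   1.78] F [ 0.42 -0.63 -1.03] gap 0.0084
offset cm [ 0.12 -0.   -0.39] yaw -0.04
toolx [ 0.001  0.    -1.   ]
```

View pics/w8.png

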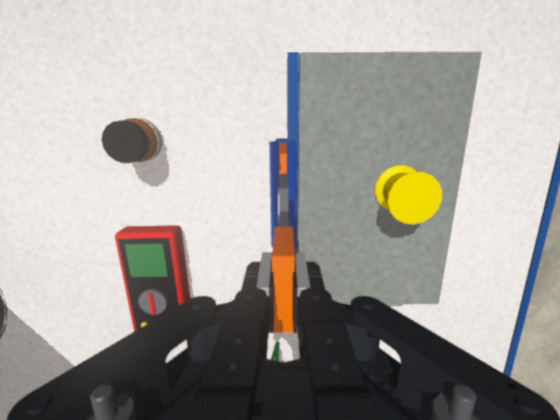

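View pics/c9.png

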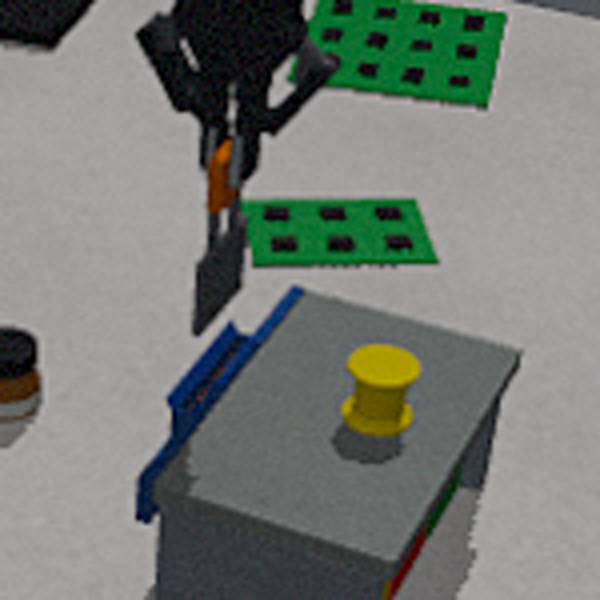

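View pics/c10.png

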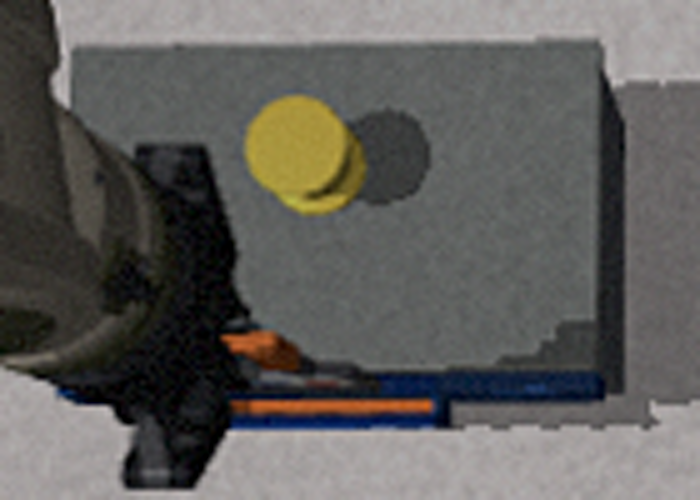

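w8 shows the plate's edge (col ~283, rows 175–230) lined up over the channel bar (col ~283, row 158). I'll quantify that in the wrist view.

Run:
```python
from h import *
np.set_printoptions(precision=4,suppress=True)
r,d,m=load("w8.npz"); P=cloud(m,d); X,Y,Z=P[...,0],P[...,1],P[...,2]
im=cv2.imread("pics/w8.png")[130:260,240:330]; cv2.imwrite("pics/c11.png",cv2.resize(im,None,fx=4.6,fy=4.6,interpolation=cv2.INTER_CUBIC))
hsv=cv2.cvtColor(r,cv2.COLOR_RGB2HSV); H,S,V=[hsv[...,i].astype(int) for i in range(3)]
for row in range(140,240,6):
    print(row,[(c,"%.3f"%X[row,c],"%.3f"%Y[row,c],"%.3f"%Z[row,c],H[row,c],S[row,c]) for c in range(272,296,2)] if row in(158,182,200,218) else "")
k=(Z>.16)&(Z<.235)&(S<70)&(abs(X-.569)<.012)&(Y>.2)&(Y<.24)
print("plate",k.sum(),P[k].min(0),P[k].max(0),np.median(P[k],0))
for y0 in (.225,): pass
k2=k
l=cv2.fitLine((P[k2][:,:2]*1000).astype(np.float32),cv2.DIST_HUBER,0,.01,.01).ravel(); print(l)
o=(H<14)&(S>150)&(abs(Z-.108)<.01)&(abs(X-.569)<.02); print("bar",o.sum(),P[o].min(0),P[o].max(0),P[o].mean(0))
t=(H<14)&(S>150)&(Z>.2)&(abs(X-.569)<.02)
print("tab",P[t].min(0),P[t].max(0),P[t].mean(0))
```

```text
140 
146 
152 
158 [(272, '0.559', '0.226', '0.128', np.int64(112), np.int64(144)), (274, '0.561', '0.225', '0.125', np.int64(114), np.int64(133)), (276, '0.563', '0.225', '0.124', np.int64(113), np.int64(132)), (278, '0.564', '0.222', '0.098', np.int64(134), np.int64(68)), (280, '0.567', '0.223', '0.108', np.int64(11), np.int64(193)), (282, '0.569', '0.223', '0.107', np.int64(13), np.int64(206)), (284, '0.571', '0.223', '0.107', np.int64(13), np.int64(210)), (286, '0.573', '0.220', '0.088', np.int64(7), np.int64(148)), (288, '0.574', '0.225', '0.122', np.int64(114), np.int64(142)), (290, '0.576', '0.225', '0.125', np.int64(111), np.int64(175)), (292, '0.578', '0.225', '0.129', np.int64(111), np.int64(180)), (294, '0.580', '0.225', '0.128', np.int64(111), np.int64(177))]
164 
170 
176 
182 [(272, '0.558', '0.203', '0.129', np.int64(112), np.int64(145)), (274, '0.560', '0.202', '0.126', np.int64(114), np.int64(130)), (276, '0.562', '0.202', '0.123', np.int64(112), np.int64(136)), (278, '0.564', '0.200', '0.116', np.int64(114), np.int64(107)), (280, '0.567', '0.219', '0.207', np.int64(
[... 1600 characters left out ...]
0.242', np.int64(150), np.int64(11)), (284, '0.570', '0.204', '0.242', np.int64(150), np.int64(11)), (286, '0.571', '0.203', '0.241', np.int64(150), np.int64(12)), (288, '0.573', '0.163', '0.122', np.int64(115), np.int64(75)), (290, '0.575', '0.164', '0.125', np.int64(112), np.int64(146)), (292, '0.577', '0.165', '0.128', np.int64(112), np.int64(155)), (294, '0.579', '0.166', '0.130', np.int64(113), np.int64(156))]
224 
230 
236 
plate 374 [0.5655 0.2003 0.1746] [0.5721 0.2191 0.2347] [0.569  0.2137 0.2272]
[  0.0718   0.9974 568.9444 212.7778]
bar 173 [0.5661 0.2072 0.1051] [0.572  0.2359 0.109 ] [0.5691 0.2217 0.107 ]
tab [0.5631 0.1631 0.2574] [0.5742 0.2045 0.3083] [0.5683 0.1937 0.2892]
```

View pics/c11.png

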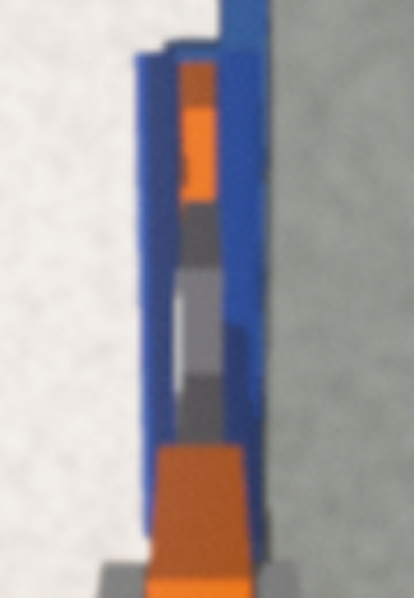

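The plate centre x (0.569) matches the channel centre (0.569) to within about 1 mm, the yaw is matched, and the white label edge is on the -x side. Descend to just above the bar, nudging y by +4 mm.

Emit:
{"fn": "servo_tool", "kwargs": {
  "increments": [
    {"offset": [0.8,0,-0.2],"yaw": 0},
    {"offset": [1.8,0,-0.4],"yaw": 0},
    {"offset": [2.8,0,-0.4],"yaw": 0},
    {"offset": [3.6,0,-0.4],"yaw": 0},
    {"offset": [4.4,0,-0.4],"yaw": 0},
    {"offset": [5.2,0,-0.4],"yaw": 0},
    {"offset": [5.8,0,-0.4],"yaw": 0},
    {"offset": [5.8,0,-0.4],"yaw": 0}
  ]
}}

```text
clock: 9.5
tcp_pos: [0.5683, 0.1896, 0.2116]
orientation: [-0.494, -0.506, -0.494, 0.507]
wrist_force: [-0.1, -0.0, -1.2]
finger_gap: 0.0083
```

```bash
python3 -c "
from h import *
off([.569,.189,.1955],-91.4);snap('wrist','w9');snap('scene','s9');off([.569,.189,.1955],-91.4)
im=cv2.imread('pics/s9.png')[80:230,270:420];cv2.imwrite('pics/c12.png',cv2.resize(im,None,fx=4,fy=4,interpolation=cv2.INTER_CUBIC))"
```

```text
t 9.5 tcp [0.5683 0.1896 0.2116] zang -91.39 j [0.19 0.37 0.08 1.28 0.   1.78] F [-0.13 -0.04 -1.17] gap 0.0083
offset cm [1.61 0.07 0.06] yaw 0.01
toolx [-0.002 -0.    -1.   ]
t 9.6 tcp [0.5689 0.1898 0.2129] zang -91.38 j [0.19 0.37 0.08 1.28 0.   1.78] F [ 0.2   0.81 -0.35] gap 0.0085
offset cm [1.74 0.01 0.08] yaw 0.02
toolx [ 0.  0. -1.]
```

View pics/c12.png

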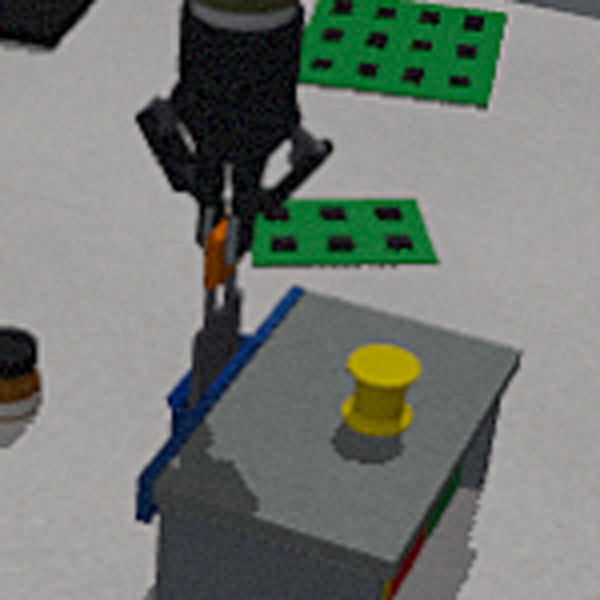

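View pics/w9.png

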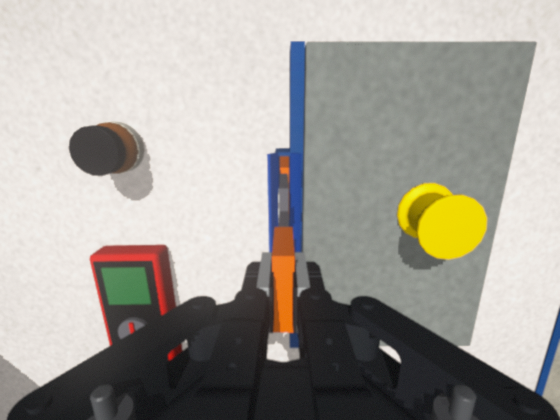

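w9 and c12: the plate is inside the channel with no contact force. Now push against the bar step by step, watching the wrist force.

Emit:
{"fn": "servo_tool", "kwargs": {
  "increments": [
    {"offset": [0.2,0,0],"yaw": 0},
    {"offset": [0.4,0,0],"yaw": 0},
    {"offset": [0.6,0,0],"yaw": 0},
    {"offset": [0.8,0,0],"yaw": 0},
    {"offset": [1.0,0,0],"yaw": 0},
    {"offset": [1.2,0,0],"yaw": 0},
    {"offset": [1.2,0,0],"yaw": 0},
    {"offset": [1.2,0,0],"yaw": 0}
  ],
  "force": 110
}}

```text
clock: 10.4
tcp_pos: [0.5691, 0.1898, 0.2014]
orientation: [0.494, 0.506, 0.494, -0.506]
wrist_force: [-1.1, -0.1, 5.4]
finger_gap: 0.0079
```

```bash
python3 -c "
from h import *
off([.569,.189,.1955],-91.4)"
```

```text
t 10.4 tcp [0.5691 0.1898 0.2014] zang -91.38 j [0.19 0.37 0.05 1.25 0.   1.78] F [-1.09 -0.1   5.35] gap 0.0079
offset cm [ 0.59 -0.    0.08] yaw 0.02
toolx [ 0.001  0.    -1.   ]
```

The force is about 6.3 N net at ~4–5 mm of travel, which fits the spring. Continue.

Emit:
{"fn": "servo_tool", "kwargs": {
  "increments": [
    {"offset": [0.1,0,0],"yaw": 0},
    {"offset": [0.2,0,0],"yaw": 0},
    {"offset": [0.3,0,0],"yaw": 0},
    {"offset": [0.4,0,0],"yaw": 0},
    {"offset": [0.5,0,0],"yaw": 0},
    {"offset": [0.6,0,0],"yaw": 0},
    {"offset": [0.6,0,0],"yaw": 0},
    {"offset": [0.6,0,0],"yaw": 0}
  ]
}}

```text
clock: 11.2
tcp_pos: [0.5691, 0.1899, 0.196]
orientation: [0.494, 0.506, 0.494, -0.506]
wrist_force: [-2.2, -0.9, 9.7]
finger_gap: 0.0078
```

```bash
python3 -c "
from h import *
off([.569,.189,.1955],-91.4)"
```

```text
t 11.2 tcp [0.5691 0.1899 0.196 ] zang -91.38 j [0.19 0.37 0.04 1.24 0.   1.78] F [-2.18 -0.94  9.73] gap 0.0078
offset cm [ 0.05 -0.01  0.09] yaw 0.02
toolx [ 0.002  0.    -1.   ]
```

Emit:
{"fn": "servo_tool", "kwargs": {
  "increments": [
    {"offset": [0.05,0,0],"yaw": 0},
    {"offset": [0.1,0,0],"yaw": 0},
    {"offset": [0.15,0,0],"yaw": 0},
    {"offset": [0.2,0,0],"yaw": 0},
    {"offset": [0.2,0,0],"yaw": 0},
    {"offset": [0.2,0,0],"yaw": 0},
    {"offset": [0.2,0,0],"yaw": 0},
    {"offset": [0.2,0,0],"yaw": 0}
  ]
}}

```text
clock: 12.0
tcp_pos: [0.5694, 0.1899, 0.1957]
orientation: [0.495, 0.507, 0.493, -0.505]
wrist_force: [-3.6, -0.7, 16.0]
finger_gap: 0.0078
```

```bash
python3 -c "
from h import *
off([.569,.189,.1955],-91.4)"
```

```text
t 12.0 tcp [0.5694 0.1899 0.1957] zang -91.38 j [ 0.19  0.37  0.04  1.24 -0.    1.78] F [-3.65 -0.75 16.  ] gap 0.0078
offset cm [ 0.02 -0.04  0.09] yaw 0.02
toolx [ 0.004  0.001 -1.   ]
```

It's on the hard stop: 2 mm of extra command moved the tool only 0.3 mm, the force rose to 16 N, and TCP z is 0.1957 against 0.1955 expected. Check with pictures.

Run:
```python
from h import *
np.set_printoptions(precision=4,suppress=True)
r,d,m=snap('wrist','w10');rs,ds,ms=snap('scene','s10');rt,dt,mt=snap('top','t10')
off([.569,.189,.1955],-91.4)
im=cv2.imread('pics/s10.png')[100:230,200:420];cv2.imwrite('pics/c13.png',cv2.resize(im,None,fx=3.6,fy=3.6,interpolation=cv2.INTER_CUBIC))
def cen(r,d,m):
    P=cloud(m,d); h=cv2.cvtColor(r,cv2.COLOR_RGB2HSV);H,S=h[...,0],h[...,1]; o={}
    yl=(H>22)&(H<32)&(S>120)&(abs(P[...,0]-.69)<.06)&(abs(P[...,1]-.19)<.06); o["spool"]=np.nanmedian(P[yl],0)
    rd=((H<6)|(H>174))&(S>150)&(abs(P[...,0]-.39)<.08)&(abs(P[...,1]-.03)<.12)&(P[...,2]<.06); o["meter"]=np.nanmedian(P[rd],0)
    jr=(P[...,2]>.03)&(P[...,2]<.07)&(abs(P[...,0]-.37)<.06)&(abs(P[...,1]-.22)<.06); o["jar"]=np.nanmedian(P[jr],0); return o
for a in ("scene0","s10","top0","t10"): print(a,cen(*load(a+".npz")))
P=cloud(m,d);h=cv2.cvtColor(r,cv2.COLOR_RGB2HSV);t=(h[...,0]<14)&(h[...,1]>150)&(P[...,2]>.19)&(abs(P[...,0]-.569)<.02)
q=P[t]; print("tab",q.min(0),q.max(0)); k=(q[:,2]>.214)&(q[:,2]<.226);print(np.median(q[k],0),k.sum())
P=cloud(ms,ds);h=cv2.cvtColor(rs,cv2.COLOR_RGB2HSV);t=(h[...,0]<14)&(h[...,1]>150)&(P[...,2]>.16)&(abs(P[...,0]-.569)<.03); q=P[t]; print("tab scene",q.min(0),q.max(0))
```

```text
t 12.15 tcp [0.5694 0.1899 0.1956] zang -91.38 j [ 0.19  0.37  0.04  1.24 -0.    1.78] F [-3.92 -1.48 16.49] gap 0.0078
offset cm [ 0.01 -0.04  0.09] yaw 0.02
toolx [ 0.004  0.001 -1.   ]
scene0 {'spool': array([0.6861, 0.1803, 0.15  ]), 'meter': array([ 0.4106, -0.0207,  0.0301]), 'jar': array([0.3864, 0.2283, 0.053 ])}
s10 {'spool': array([0.6858, 0.1805, 0.1492]), 'meter': array([ 0.4106, -0.0207,  0.0295]), 'jar': array([0.3851, 0.2289, 0.0527])}
top0 {'spool': array([0.6817, 0.1891, 0.1629]), 'meter': array([0.3787, 0.0223, 0.0361]), 'jar': array([0.3816, 0.2372, 0.055 ])}
t10 {'spool': array([0.6816, 0.1893, 0.1631]), 'meter': array([0.3785, 0.0225, 0.0363]), 'jar': array([0.3819, 0.2371, 0.0551])}
tab [0.564  0.1684 0.19  ] [0.5741 0.2098 0.2327]
[0.5677 0.1994 0.2189] 1047
tab scene [0.5527 0.1535 0.1835] [0.5932 0.1984 0.3657]
```

View pics/c13.png

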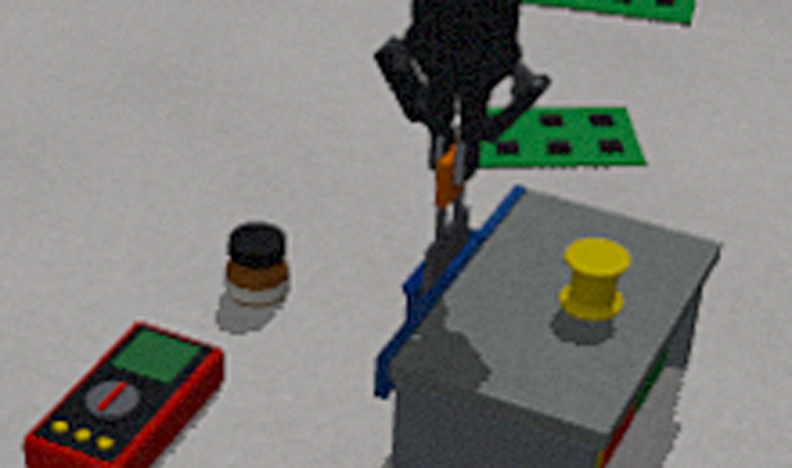

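View pics/w10.png

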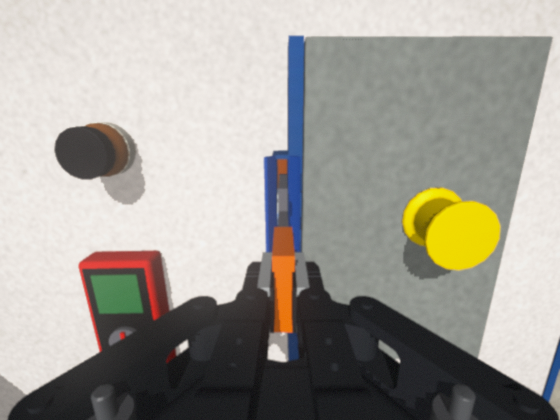

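The tab top reads 0.2189, or 0.220 after the wrist view's -1.1 mm bias. It should be 0.220 when home, so nothing slipped in the grip. The bystanders moved less than 2 mm. I'll hold still for one call to confirm it's steady, then hand in.

Emit:
{"fn": "servo_tool", "kwargs": {
  "increments": [
    {"offset": [0,0,0],"yaw": 0},
    {"offset": [0,0,0],"yaw": 0},
    {"offset": [0,0,0],"yaw": 0},
    {"offset": [0,0,0],"yaw": 0},
    {"offset": [0,0,0],"yaw": 0},
    {"offset": [0,0,0],"yaw": 0},
    {"offset": [0,0,0],"yaw": 0},
    {"offset": [0,0,0],"yaw": 0}
  ]
}}

```text
clock: 12.95
tcp_pos: [0.5695, 0.1899, 0.1957]
orientation: [0.495, 0.507, 0.493, -0.505]
wrist_force: [-4.6, -1.0, 15.8]
finger_gap: 0.0079
```

```bash
python3 -c "
from h import *
off([.569,.189,.1955],-91.4); print(env.hand_in())"
```

```text
t 12.95 tcp [0.5695 0.1899 0.1957] zang -91.38 j [ 0.19  0.37  0.04  1.24 -0.    1.78] F [-4.63 -0.97 15.83] gap 0.0079
offset cm [ 0.02 -0.04  0.09] yaw 0.02
toolx [ 0.004  0.001 -1.   ]
the job is handed in; nothing more can be done
None
```

The label holder is in the channel behind the blue lip, label outwards, and was still pressed home in the gripper when I handed in at 12.95 s. The hand-in gives no verdict, so the result below rests on my own checks.

I gripped the large grey holder by its tab with the stand's wire still below the fingertips, lifted it 15 mm and drew it 11 cm off the hook. I then lowered it into the channel and pushed the bar down to its hard stop, gripping at 110 N.

- **Pressed home:** the last 2 mm of commanded push moved the tool only 0.3 mm, and the upward force settled at about 16 N. TCP height was 0.1957 m against 0.1955 m expected.
- **Grip:** the tab top came out at about 0.220 m, corrected for the wrist camera's 1.1 mm low reading, so the holder had not slipped.
- **Alignment:** before insertion the plate was within about 1 mm of the channel's middle. The tool's yaw matched the shelf's (about -1.4°), and the label edge faced the front.
- **Bystanders:** multimeter, spool and jar all read within 2 mm of their start in both fixed cameras.
- **Disagreements:** the top and wrist cameras differed by up to 2–3 mm on the shelf's position, roughly the stated calibration error. A sideways force of about 4.6 N also remained at the end, so the plate is probably leaning lightly on one wall of the channel.

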